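# Switch on the guarded bench supply

## Robot

A 6-joint arm with a two-finger parallel gripper is mounted at the origin on the work surface. World frame = base frame: x ahead of the robot, y to its left, z up, the work surface at z = 0. Lengths are in m, angles in rad, forces in N, time in s.
With the tool pointing down it reaches from about 0.375 to 0.925 m from the base axis. Payload 5.7 kg.
Tool frame: the origin (TCP) lies midway between the tips of the shut fingers; the grasp point (between the pads) lies env.tcp_to_grasp behind it (env.tcp_to_grasp is the distance from the TCP to the grasp point, in m); z points along the fingers, y is the direction in which the jaws open and shut (so a half turn about z gives the same grasp; the last joint's range is limited). The gripper opens to 85 mm and grips with 20 to 120 N. Pads are 22 mm wide; open, the fingers measure 114 mm over their backs; the gripper's body (76 mm by 85 mm) begins 54 mm behind the grasp point. The pads swing forward as they close: fully open they stand 13 mm farther back than shut.
Start: joints at [0.994, 0.359, 1.51, -0, 1.272, -0.115], TCP at [0.267, 0.537, 0.231] pointing down, gripper open.
Joint ranges: [-2.97, 2.97], [-1.01, 2.36], [0.21, 2.38], [-0.96, 4.11], [0.2, 2.71], [-2.98, 2.98]. Speed limits (rad/s): [2.39, 2.39, 3.14, 3.14, 3.14, 3.14].

## Interface

Orientations are given as a unit quaternion [w, x, y, z].
In Python, from station import observe, eyes, ticket, env gives the robot as it stands.
- The arm moves only by the shell command python3 -m handwheel 'ROWS' [OPENING] [FORCE]. ROWS is JSON, a list of rows, each a list of 6 numbers: the shift along the tool's x, y, z in mm, then the turn, a rotation vector about the tool's x, y, z in degrees. In form: [[x, y, z, rx, ry, rz], ...]. A call has 1 to 20 rows; each row is the pose to reach, as a shift and turn from the pose commanded when the call began, along the tool's axes at that moment; what a row does not reach only later rows make up. A row lasts 1/12 s, in which the tool goes at most 41.7 mm and 7.16 degrees, less where a joint would pass 70% of its speed; a pose out of reach is approached as far as the arm can. A call with a gripper value outside its range is refused whole. OPENING is the opening, from 0 (shut) to 1 (fully open), set as the call begins (- or left out, the last holds). The fingers move at their own pace and stop on an object; FORCE is the grip in N (left out, the last holds). Time passes only in rows, so rows that repeat a pose let the fingers close. It gives the time, the measured TCP pose, the force and the opening at its end, in the units of the state.
- observe(): the state, without advancing time (a new reading comes with each control period).
- eyes.grab_frame(name): name is "side" or "top" or "wrist"; returns (picture, depth): 480x640x3 uint8, red, green, blue; 480x640 float32, m along the optical axis (not along the pixel's ray), 0 where there is no reading.
- eyes.camera_model(name): a dict with "fx", "fy", "cx", "cy" (pixels), "k1" (the pictures are not rectified: a ray, as slopes to the right and down, at radius r is drawn at 1 + k1 r^2 times it, then the intrinsics apply), "rvec" (rotation vector, rad) and "tvec" (3), from world to camera coordinates, as OpenCV has them; the wrist camera has in their place "T_tool_cam" (4x4, takes a point from camera to tool coordinates, whose origin is the TCP and whose axes are the flange's). Camera axes: x right, y down, z forward; pixel columns grow to the right and rows downward; lengths in m; the calibration is good to about 2 mm. A picture is of the moment at which its call begins: read the wrist's pose just before it. camera_model takes no time and is no camera call.
- ticket.job_done(): hands the job in, once; it reports no verdict.
The state is a dict: "t": time; "joint_pos": joint angles; "qvel": joint speeds; "tau": joint torques, N m; "eef_pos": TCP position; "tool_rot": TCP orientation; "wrist_force": force on the tool from outside, world axes, zero at the start; "moment": the same for the moment, N m; "opening": finger opening in m.
Only numpy, scipy, OpenCV 4.12 (cv2) and the standard library are available. Lean on these libraries where they do the work, as an engineer would, in place of code of your own. Each camera call takes 0.05 s, during which the arm holds its last target. There are 200 camera calls.

## Task

Power up the test bench: with a fingertip, tip the red switch guard up and all the way back until it stays open, push the toggle beneath it fully over to the far side (on), then nudge the guard forward past its balance point and let it drop shut by itself over the switch, without pressing it down. Nothing is to be gripped or picked up: do not lift, tip or shove the switch box, leave the yellow-guarded switch as it is, and do not disturb the other things on the bench.

Things in the scene. Friction and masses are not known exactly. Their poses are not given: they have to be found in the camera images.
- red_box: Switch box with the RED guard: grey steel box, 130 x 90 x 60 mm high, 2 kg, loose on the bench on rubber feet. Origin: centre of its underside; x from its front (robot side) to its far side, y left, z up. On top, on the centre line: a toggle (pivot at x = 0) under a red hood guard hinged at its far end (x = +34 mm, 64 mm above the bench).
- red_guard (a joint): Angle of the red guard (rad): 0 closed, 1.45 fully back against its stop. Only gravity acts on it (no spring): it balances near 0.87; beyond about 1.0 it falls back and stays open, below about 0.75 it drops shut. A push under 2 N on its tab, away from the robot, swings it up and back; let the finger follow the tab's arc, up and over, so that it does not bind. Slick plastic.
- red_hinge (a point): Middle of the guard's hinge line; the frame turns with the guard, axes parallel to the box's when closed, hinge line = y. In it the guard is a 50 g plastic hood, 3 mm walls, 46 mm wide, from x = 0 to front wall x = -70 mm, top at z = 55 mm, open below and at the back. Opening swings its front up and over towards the box's +x.
- red_tab (a point): Middle of the top edge of the upright tab on the guard's front edge: x = -70.5, z = +84 mm in the hinge frame. The tab is 36 mm wide, 4 mm thick, from z = 55 to 84 mm there. Closed, its top is 148 mm above the bench; open, the tab leans out behind, its end 75 mm beyond the hinge and 80 mm above it.
- red_toggle (a joint): Angle of the toggle under the red guard (rad): 0 off, leaning 26 degrees to the box's front; 0.9 on, against its stop, leaning 26 degrees to the far side. Pivot on the box's top face at its centre, 60 mm above the bench. It stays wherever it is left; about 1 N at its tip moves it.
- red_toggle_tip (a point): Centre of the white ball (13 mm diameter) on the end of the red box's toggle, 45 mm from the pivot on an 8 mm steel stem; about 100 mm above the bench when off or on; 39 mm of travel along the box's x from off to on.
- yellow_box: Switch box with the YELLOW guard: same shape and size as the red one. Bystander, to be left alone. Origin and axes as for the red box.
- yellow_guard (a joint): Angle of the yellow guard (rad), 0 = closed; must stay closed.
- yellow_toggle (a joint): Angle of the toggle under the yellow guard (rad), 0 = off; must stay off.
- jar: Small glass jar with steel lid, 36 mm diameter, 55 mm high, between the two boxes. Origin: centre of underside. Bystander.
- screwdriver: Screwdriver with orange handle lying behind the boxes, across (along the bench's y). Origin: on the bench under it. Bystander.
- mug: Blue mug, 80 mm across, 90 mm high, left of the boxes. Origin: centre of underside. Bystander.
- wrench: Steel spanner lying flat at the right. Origin: on the bench under it. Bystander.
- drive: Hard drive, silver with white label, 147 x 101 x 26 mm, at the right. Origin: centre of underside. Bystander.
- tape: Yellow tape measure, 70 x 35 x 62 mm high, at the left. Origin: centre of underside. Bystander.

How it is judged:
On the way, in this order (a step that is already met when the one before it is completed fails the run):
1. the red guard is tipped back and open, the toggle still off (value of joint red_guard above 1.2 rad and value of joint red_toggle below 0.4 rad), for 0.2 s.
2. the toggle is pushed fully on while the guard is open (value of joint red_toggle above 0.8 rad and value of joint red_guard above 0.9 rad), for 0.2 s.
3. the guard has dropped shut with the toggle on (value of joint red_guard below 0.06 rad and value of joint red_toggle above 0.8 rad), for 0.2 s.
At the end, for the whole second after the job is handed in: Red guard shut (within 0.06 rad), its toggle on (beyond 0.8 of 0.9 rad), the red box at rest, upright and within 30 mm of where it stood; yellow guard shut, yellow toggle still off (below 0.3 rad), every bystander within 30 mm of its place (all of step 3 and value of joint yellow_guard below 0.06 rad and value of joint yellow_toggle below 0.3 rad and distance of each of red_box, yellow_box, jar, screwdriver, mug, wrench, drive, tape from where it was at the start of the episode below 0.03 m and angle between red_box's own z axis and vertical below 0.05 rad and linear speed of red_box below 0.02 m/s); the robot touches nothing.
It fails at once if the red switch box is shoved more than 30 mm, lifted or tipped (distance of red_box from where it was at the start of the episode above 0.03 m or height (world z) of red_box above 0.01 m or angle between red_box's own z axis and vertical above 0.12 rad).
It fails at once if the yellow guard is lifted or its toggle moved (value of joint yellow_guard above 0.25 rad or value of joint yellow_toggle above 0.3 rad).
It fails at once if with the switch on, the red guard is pressed down (over 4 N) instead of dropping shut by itself (value of joint red_toggle above 0.6 rad and value of joint red_guard below 0.3 rad and contact force between the fingers and red_box above 4 N).
It fails at once if a bystander is moved more than 30 mm (distance of any of yellow_box, jar, screwdriver, mug, wrench, drive, tape from where it was at the start of the episode above 0.03 m).
It also fails if it takes over 53 s, if anything falls off the work surface, if the arm or the gripper's body presses on something with over 40 N, if the wrist force passes 120 N, or if a joint passes its speed limit or range.

## Working session

There is one attempt and no reset: what is moved stays moved. The work goes in short steps, Python scripts to look and compute and a shell command to move; the robot and the scene stay as the last step left them, time stands still between calls to the robot, and variables do not carry over. Pictures are saved under pics/ and viewed, on a budget of 10 in all, crops included, one or two more only if the job needs it, and the job is handed in when it is done.

```bash
ls; mkdir -p pics; python3 - <<'E'
from station import observe, eyes, env
import cv2
s=observe(); print({k:s[k] for k in('t','eef_pos','tool_rot','opening')}, env.tcp_to_grasp)
import numpy as np
for n in("side","top"):
    p,d=eyes.grab_frame(n); np.savez('pics/%s0.npz'%n,p=p,d=d); cv2.imwrite('pics/%s0.png'%n,p[:,:,::-1]); print(n,eyes.camera_model(n))
E
```

```text
pics
{'t': 0.0, 'eef_pos': array([0.26696493, 0.53656155, 0.23044589]), 'tool_rot': array([-3.21220168e-04,  2.28864012e-01,  9.73457937e-01, -8.98121443e-04]), 'opening': 0.08584913890882886} 0.0187
side {'fx': 509.1872167885054, 'fy': 509.1872167885054, 'cx': 314.78547165226803, 'cy': 237.88181540648807, 'k1': -0.08076521227934136, 'rvec': array([ 2.24700828, -0.57128339,  0.2387338 ]), 'tvec': array([-0.47744987,  0.29254646,  1.01461907])}
top {'fx': 598.3646121324847, 'fy': 598.3646121324847, 'cx': 320.6142869976403, 'cy': 239.28973117734114, 'k1': -0.10785372797739431, 'rvec': array([ 2.17473919, -2.11700346,  0.15575229]), 'tvec': array([0.00918639, 0.56453905, 1.61393395])}
```

View pics/top0.png

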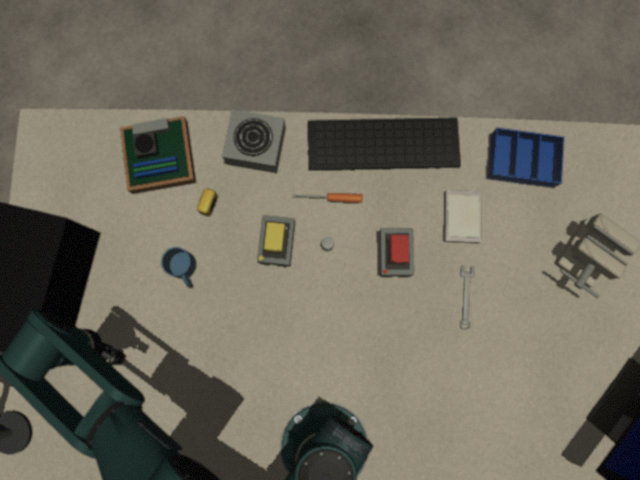

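View pics/side0.png

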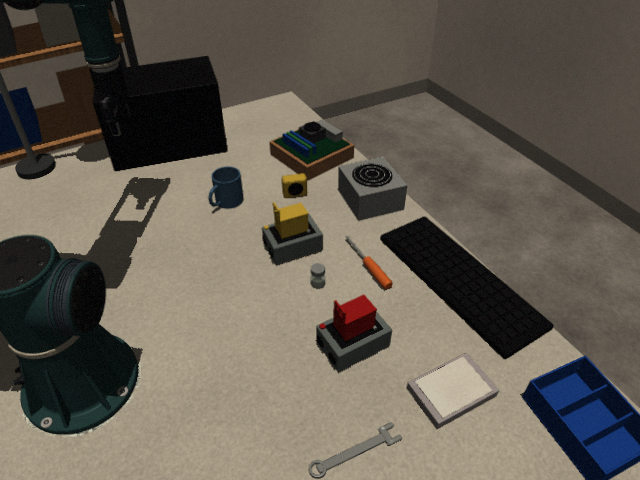

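The top view shows the red box around (396,252) with its front facing the robot (down) and a small red lamp at its front left. The yellow box is at (276,240), the jar at (327,244) and the drive at (462,216). In the side view, the red guard is at (355,318) and its tab at (340,312).

```bash
cat > h.py <<'E'
import numpy as np, cv2
from scipy.spatial.transform import Rotation as R
from station import observe, eyes, env
def world(name,d,m=None):
    c=m or eyes.camera_model(name); h,w=d.shape
    u,v=np.meshgrid(np.arange(w),np.arange(h))
    K=np.array([[c['fx'],0,c['cx']],[0,c['fy'],c['cy']],[0,0,1]])
    n=cv2.undistortPoints(np.stack([u,v],-1).reshape(-1,1,2).astype(float),K,np.array([c['k1'],0,0,0])).reshape(h,w,2)
    P=np.dstack([n*d[...,None],d])
    Rm=cv2.Rodrigues(c['rvec'])[0]
    W=(P-c['tvec'])@Rm
    W[d<=0]=np.nan
    return W
def red(p):
    h=cv2.cvtColor(p,cv2.COLOR_RGB2HSV); return ((h[...,0]<6)|(h[...,0]>174))&(h[...,1]>150)&(h[...,2]>50)
E
python3 - <<'E'
from h import *
for n in('top','side'):
    z=np.load('pics/%s0.npz'%n); W=world(n,z['d']); m=red(z['p'])
    reg=(np.hypot(W[...,0]-.58,W[...,1]+.17)<.2)
    k=m&reg; P=W[k]
    print(n,len(P),np.nanmin(P,0),np.nanmax(P,0))
    t=P[(P[:,2]>.112)&(P[:,2]<.126)]; print(' top',len(t),cv2.minAreaRect((t[:,:2]*1000).astype(np.float32)),t[:,2].mean())
    t=P[P[:,2]>.128]; print(' tab',len(t),t.mean(0) if len(t) else'', cv2.minAreaRect((t[:,:2]*1000).astype(np.float32)) if len(t) else'')
    c=np.hypot(W[...,0]-np.nanmedian(P[:,0]),W[...,1]-np.nanmedian(P[:,1]))<.11
    g=W[c&(W[...,2]>.045)&(W[...,2]<.07)]; print(' box',len(g),cv2.minAreaRect((g[:,:2]*1000).astype(np.float32)),np.median(g[:,2]))
    print(' bench z',np.nanmedian(W[c&(W[...,2]<.03)][:,2]))
    t=P[P[:,2]<.09]; print(' low red',len(t), t.mean(0))
E
```

```text
top 461 [ 0.47881634 -0.20733927  0.05902909] [ 0.57009952 -0.15006605  0.15800959]
 top 411 ((536.4779663085938, -183.87998962402344), (67.6363525390625, 45.40424346923828), 1.7701495885849) 0.11964736740404537
 tab 26 [ 0.50001372 -0.1820302   0.14525689] ((526.2174072265625, -178.6702423095703), (64.9067611694336, 30.92414665222168), 8.265069007873535)
 box 1023 ((533.6173095703125, -184.55795288085938), (132.82666015625, 91.44197845458984), 1.5643250942230225) 0.060765883257978125
 bench z 0.0010034973204435407
 low red 3 [ 0.47981633 -0.15191321  0.06063117]
side 771 [ 0.47296116 -0.20865896  0.0590677 ] [ 0.57018576 -0.14535625  0.15091624]
 top 589 ((532.3850708007812, -184.54798889160156), (74.69361877441406, 46.379615783691406), 1.2822836637496948) 0.11910867586150609
 tab 79 [ 0.49647053 -0.18820894  0.14267092] ((496.6967468261719, -185.63381958007812), (6.922684669494629, 34.60606384277344), 3.026019334793091)
 box 1529 ((533.284423828125, -184.4609375), (131.53167724609375, 92.9686050415039), 1.3250741958618164) 0.059761991158516256
 bench z 0.00011362772396297552
 low red 71 [ 0.51710914 -0.18874795  0.07434456]
```

```bash
python3 -m handwheel '[[-160,-185,0,0,0,-9],[-488,-565,0,0,0,-28],[-488,-565,0,0,0,-28],[-488,-565,0,0,0,-28],[-488,-565,0,0,0,-28],[-488,-565,0,0,0,-28],[-488,-565,0,0,0,-28],[-488,-565,0,0,0,-28],[-488,-565,0,0,0,-28],[-488,-565,0,0,0,-28],[-488,-565,0,0,0,-28],[-488,-565,0,0,0,-28],[-488,-565,0,0,0,-28],[-488,-565,0,0,0,-28],[-488,-565,0,0,0,-28],[-488,-565,0,0,0,-28],[-488,-565,0,0,0,-28],[-488,-565,0,0,0,-28],[-488,-565,0,0,0,-28],[-488,-565,0,0,0,-28]]' 0 20
```

```text
t: 1.77
eef_pos: [0.4527, -0.1883, 0.2309]
tool_rot: [-0.0, -0.012, 1.0, 0.0]
wrist_force: [-0.4, 1.2, -0.9]
opening: -0.0001
```

```bash
python3 -m handwheel '[[0,0,40,0,0,0],[0,0,75,0,0,0],[0,0,97,0,0,0],[-10,0,97,0,0,0],[-10,0,97,0,0,0],[-10,0,97,0,0,0]]'; python3 - <<'E'
from h import *
p,d=eyes.grab_frame('side'); cv2.imwrite('pics/side1.png',cv2.resize(p[240:400,240:440],None,fx=4,fy=4,interpolation=cv2.INTER_CUBIC)[:600,:800,::-1])
E
```

```text
t: 2.27
eef_pos: [0.464, -0.1856, 0.1356]
tool_rot: [0.001, -0.014, 1.0, -0.0]
wrist_force: [-0.0, -0.7, 0.9]
opening: 0.0001
```

View pics/side1.png

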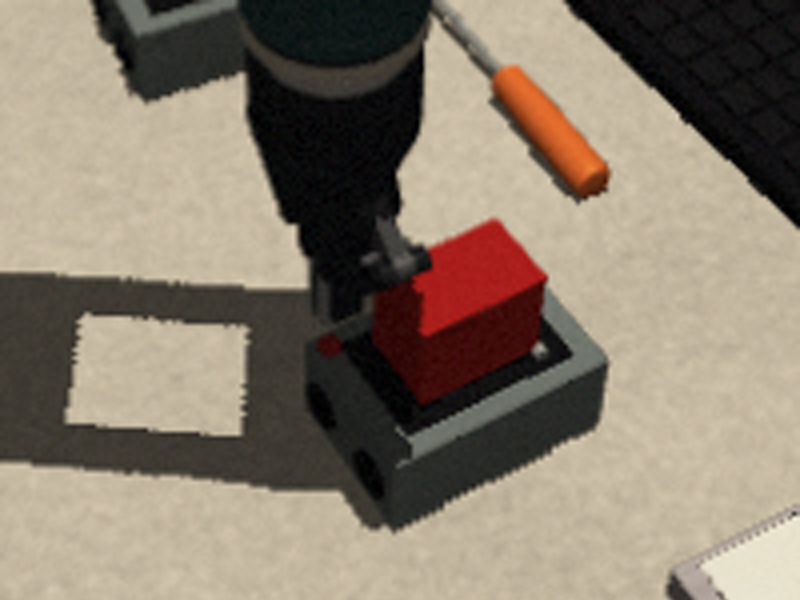

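The picture shows the fingertips at about (340,290), just in front of the red guard and over the centre line. Next I push along the arc.

```bash
python3 -m handwheel '[[-8,0,0,0,0,0],[-15,0,0,0,0,0],[-20,0,1,0,0,0],[-24,0,-3,0,0,0],[-29,0,-7,0,0,0],[-33,0,-11,0,0,0],[-38,0,-14,0,0,0],[-43,0,-17,0,0,0],[-48,0,-20,0,0,0],[-54,0,-22,0,0,0],[-59,0,-24,0,0,0],[-65,0,-26,0,0,0],[-65,0,-26,0,0,0]]'; python3 - <<'E'
from h import *
p,d=eyes.grab_frame('side'); cv2.imwrite('pics/side2.png',cv2.resize(p[220:380,240:440],None,fx=4,fy=4,interpolation=cv2.INTER_CUBIC)[:600,:800,::-1])
E
```

```text
t: 3.4
eef_pos: [0.5292, -0.1844, 0.1608]
tool_rot: [0.001, -0.014, 1.0, -0.0]
wrist_force: [0.9, -0.3, 0.3]
opening: -0.0003
```

View pics/side2.png

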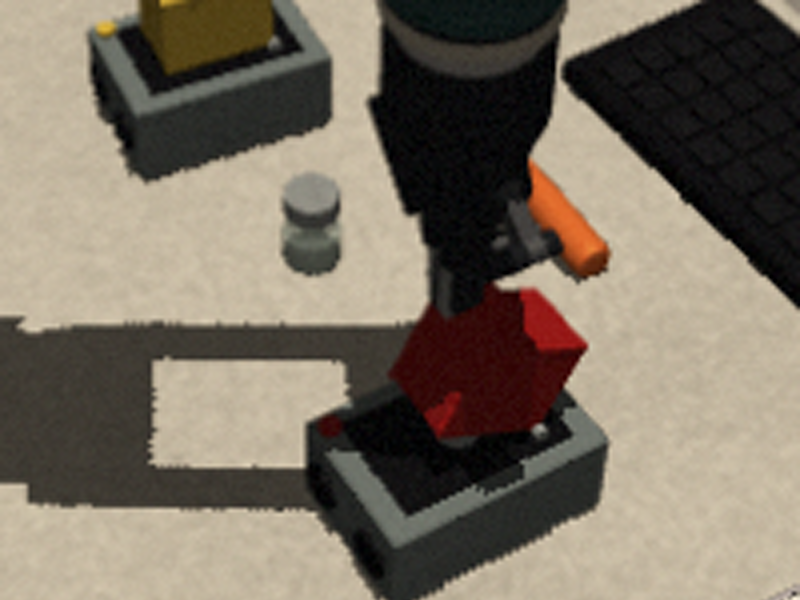

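The guard is tipped about 30–35° with the finger on its tab near (460,295), and the box hasn't moved. I continue over the top.

```bash
python3 -m handwheel '[[-6,0,-2,0,0,0],[-12,0,-3,0,0,0],[-18,0,-3,0,0,0],[-24,0,-4,0,0,0],[-30,0,-4,0,0,0],[-36,0,-4,0,0,0],[-42,0,-3,0,0,0],[-48,0,-2,0,0,0],[-54,0,-1,0,0,0],[-60,0,1,0,0,0],[-66,0,3,0,0,0],[-66,0,3,0,0,0],[-60,0,-25,0,0,0],[-20,0,-45,0,0,0],[20,0,-45,0,0,0],[50,0,-45,0,0,0],[50,0,-45,0,0,0]]'; python3 - <<'E'
from h import *
p,d=eyes.grab_frame('side'); cv2.imwrite('pics/side3.png',cv2.resize(p[220:380,240:440],None,fx=4,fy=4,interpolation=cv2.INTER_CUBIC)[:600,:800,::-1])
W=world('side',d); m=red(p)
h=cv2.cvtColor(p,cv2.COLOR_RGB2HSV)
c=np.hypot(W[...,0]-.5335,W[...,1]+.1845)<.11
g=W[c&~m&(W[...,2]>.045)&(W[...,2]<.07)]; print('box',cv2.minAreaRect((g[:,:2]*1000).astype(np.float32)))
w=W[c&(h[...,1]<60)&(h[...,2]>110)&(W[...,2]>.085)&(W[...,2]<.13)]; print('ball?',len(w),np.median(w,0) if len(w) else '')
print('red',np.nanmin(W[m&c],0),np.nanmax(W[m&c],0))
E
```

```text
t: 4.87
eef_pos: [0.4706, -0.1838, 0.2049]
tool_rot: [-0.003, -0.013, 1.0, 0.001]
wrist_force: [-0.2, 0.5, -0.0]
opening: 0.0004
box ((544.100830078125, -183.75836181640625), (153.38368225097656, 93.6697006225586), 2.0181972980499268)
ball? 22 [ 0.51626644 -0.18633846  0.10698504]
red [ 0.47457826 -0.20766434  0.00239072] [ 0.64230422 -0.14606387  0.14826507]
```

View pics/side3.png

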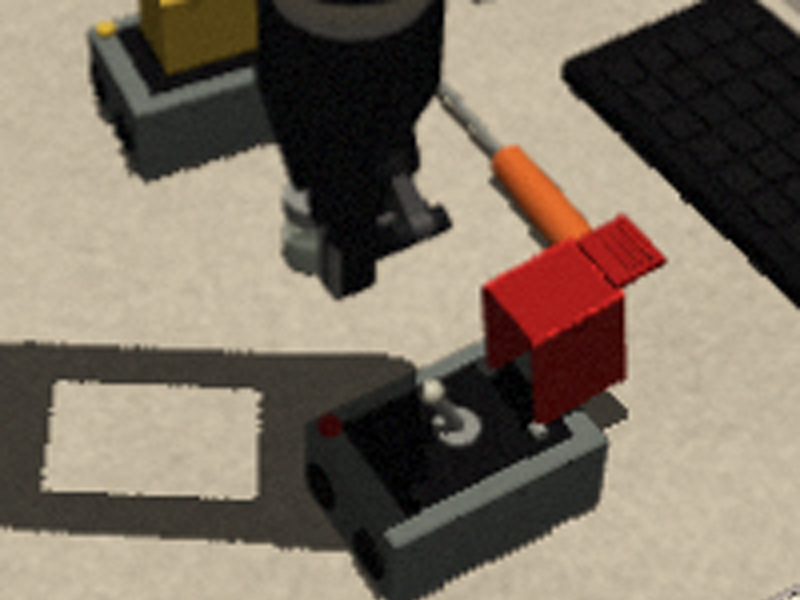

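The guard is fully open against its stop. The toggle ball is at (432,390), still leaning to the front, and the fingers are clear. Now I go down in front of the ball and push it over.

```bash
python3 -m handwheel '[[0,0,35,0,0,0],[0,0,70,0,0,0],[0,0,100,0,0,0],[0,0,113,0,0,0],[-8,0,113,0,0,0],[-16,0,113,0,0,0],[-24,0,113,0,0,0],[-30,0,112,0,0,0],[-36,0,111,0,0,0],[-42,0,111,0,0,0],[-48,0,111,0,0,0],[-54,0,112,0,0,0],[-60,0,113,0,0,0],[-65,0,113,0,0,0],[-68,0,113,0,0,0],[-69,0,113,0,0,0],[-69,0,113,0,0,0],[-69,0,113,0,0,0]]'; python3 - <<'E'
from h import *
p,d=eyes.grab_frame('side'); cv2.imwrite('pics/side4.png',cv2.resize(p[220:380,240:440],None,fx=4,fy=4,interpolation=cv2.INTER_CUBIC)[:600,:800,::-1])
E
```

```text
t: 6.42
eef_pos: [0.5394, -0.1834, 0.0917]
tool_rot: [-0.007, -0.014, 1.0, 0.001]
wrist_force: [-20.4, -5.3, 15.3]
opening: 0.0
```

View pics/side4.png

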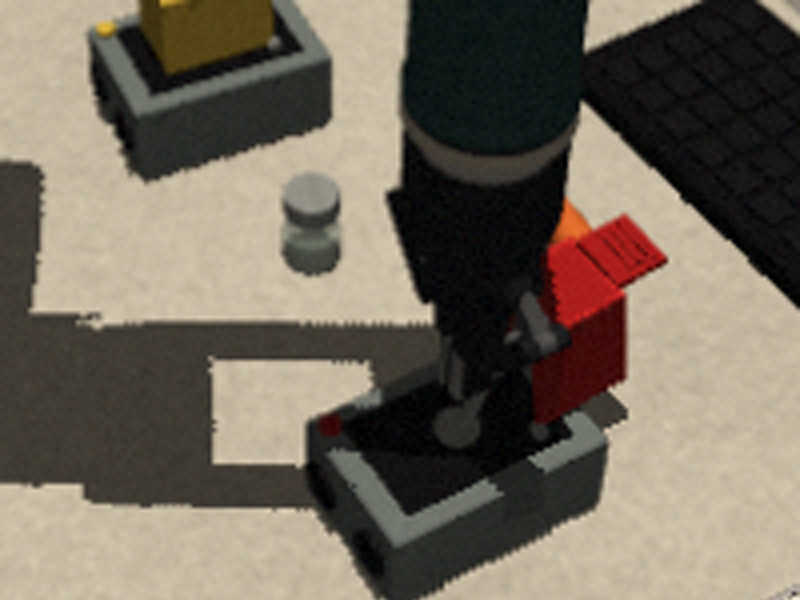

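The push ended firmly, at 20 N, and the stem leans to the far side. I back off, rise and check.

```bash
python3 -m handwheel '[[8,0,0,0,0,0],[30,0,0,0,0,0],[65,0,0,0,0,0],[65,0,-35,0,0,0],[65,0,-75,0,0,0],[65,0,-115,0,0,0],[65,0,-135,0,0,0],[65,0,-135,0,0,0]]'; python3 - <<'E'
from h import *
p,d=eyes.grab_frame('side'); cv2.imwrite('pics/side5.png',cv2.resize(p[220:380,240:440],None,fx=4,fy=4,interpolation=cv2.INTER_CUBIC)[:600,:800,::-1])
W=world('side',d); m=red(p); h=cv2.cvtColor(p,cv2.COLOR_RGB2HSV)
c=np.hypot(W[...,0]-.5335,W[...,1]+.1845)<.15
w=W[c&(h[...,1]<60)&(h[...,2]>110)&(W[...,2]>.09)&(W[...,2]<.115)]; print('ball?',len(w),np.median(w,0) if len(w) else '')
r=W[m&c]; print('red',np.nanmin(r,0),np.nanmax(r,0)); t=r[r[:,0]>.632]; print('tabend',len(t),t.mean(0))
z=np.load('pics/side0.npz'); print('lamp shift: lamp now/before')
for P,D in((p,d),(z['p'],z['d'])):
    Q=world('side',D); k=red(P)&(Q[...,0]<.488)&(Q[...,0]>.46)&(np.abs(Q[...,1]+.15)<.02)&(Q[...,2]<.08); print(k.sum(),Q[k].mean(0))
E
```

```text
t: 7.13
eef_pos: [0.485, -0.1871, 0.2327]
tool_rot: [0.005, -0.013, 1.0, -0.003]
wrist_force: [0.9, -0.5, -0.6]
opening: 0.0
ball? 24 [ 0.55238358 -0.18462335  0.10475906]
red [ 4.74772418e-01 -2.07685787e-01 -1.46478309e-04] [ 0.6444848  -0.14674576  0.14914203]
tabend 77 [ 0.63722284 -0.18178589  0.14364443]
lamp shift: lamp now/before
9 [ 0.47861123 -0.15253868  0.06312842]
23 [ 0.47778474 -0.152354    0.06370815]
```

View pics/side5.png

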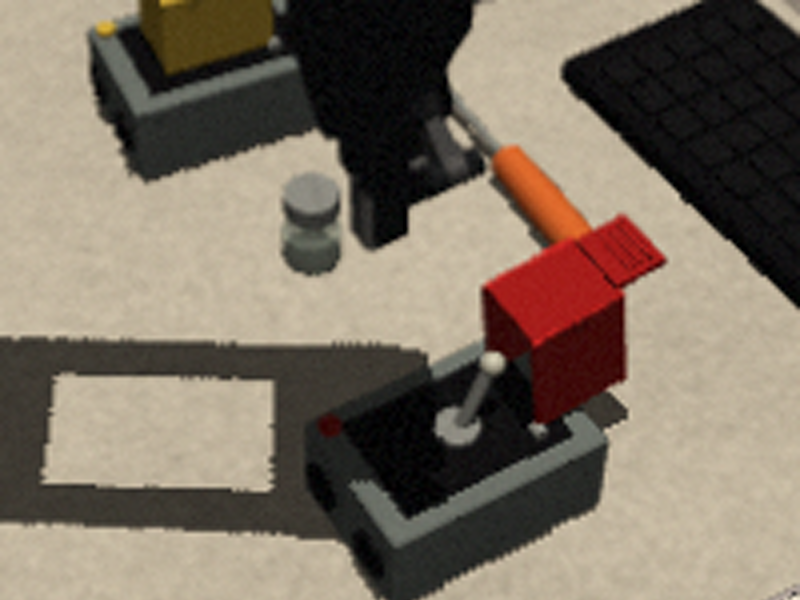

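```bash
python3 - <<'E'
from h import *
c=eyes.camera_model('side'); K=np.array([[c['fx'],0,c['cx']],[0,c['fy'],c['cy']],[0,0,1]])
yaw=np.radians(1.45)
for name,crop in(('side3',[-.45]),('side5',[.25,.35,.40,.45])):
    im=cv2.imread('pics/%s.png'%name); hsv=cv2.cvtColor(im,cv2.COLOR_BGR2HSV)
    m=((hsv[...,1]<70)&(hsv[...,2]>125)).astype(np.uint8)
    x0,y0=(432,390) if name=='side3' else (491,363)
    w=np.zeros_like(m); cv2.circle(w,(x0,y0),22,1,-1); ys,xs=np.nonzero(m&w)
    hi=ys<ys.min()+24
    print(name,'ball px',240+xs[hi].mean()/4,220+ys[hi].mean()/4,len(xs))
    for a in crop:
        b=np.array([.045*np.sin(a),0]); X=np.array([.5335+b[0]*np.cos(yaw),-.1845+b[0]*np.sin(yaw),.06+.045*np.cos(a)])
        print(a,cv2.projectPoints(X[None],c['rvec'],c['tvec'],K,np.array([c['k1'],0,0,0]))[0].ravel())
E
```

```text
side3 ball px 347.94635193133047 316.4109442060086 312
-0.45 [346.04255324 318.81846395]
side5 ball px 362.96923076923076 309.86538461538464 361
0.25 [359.139559   311.71747057]
0.35 [360.90805886 311.29987774]
0.4 [361.7618051  311.15383218]
0.45 [362.59227106 311.04996537]
```

The toggle leans to the far side with its ball at (491,363), and the box hasn't moved. The ball travel I measured is slightly short of nominal, so I'll push again at ball height to be sure.

```bash
python3 -m handwheel '[[5,0,40,0,0,0],[5,0,80,0,0,0],[5,0,115,0,0,0],[5,0,134,0,0,0],[-10,0,134,0,0,0],[-25,0,134,0,0,0],[-40,0,134,0,0,0],[-46,0,134,0,0,0],[-48,0,134,0,0,0],[-48,0,134,0,0,0]]'; python3 -m handwheel '[[-2,0,0,0,0,0],[-2,0,0,0,0,0]]';python3 -m handwheel '[[-3,0,0,0,0,0],[-3,0,0,0,0,0]]';python3 -m handwheel '[[-2,0,0,0,0,0],[-2,0,0,0,0,0]]'
```

```text
t: 8.02
eef_pos: [0.5289, -0.1836, 0.0924]
tool_rot: [-0.001, -0.014, 1.0, 0.0]
wrist_force: [-0.3, -0.6, 0.0]
opening: 0.0002
t: 8.18
eef_pos: [0.5307, -0.1838, 0.0931]
tool_rot: [-0.0, -0.013, 1.0, 0.0]
wrist_force: [-0.2, -0.5, -0.8]
opening: 0.0003
t: 8.35
eef_pos: [0.5346, -0.1841, 0.0935]
tool_rot: [0.0, -0.013, 1.0, -0.0]
wrist_force: [0.5, -0.4, 0.0]
opening: -0.0001
t: 8.52
eef_pos: [0.5367, -0.184, 0.0935]
tool_rot: [0.0, -0.013, 1.0, -0.0]
wrist_force: [0.5, -0.0, -0.6]
opening: 0.0001
```

```bash
python3 -m handwheel '[[-2,0,0,0,0,0],[-2,0,0,0,0,0]]'; python3 -m handwheel '[[-1,0,0,0,0,0],[-2,0,0,0,0,0],[-2,0,0,0,0,0]]'; python3 -m handwheel '[[10,0,0,0,0,0],[40,0,0,0,0,0],[60,0,0,0,0,0],[60,0,-40,0,0,0],[60,0,-80,0,0,0],[60,0,-120,0,0,0],[60,0,-137,0,0,0],[60,0,-137,0,0,0]]'; python3 - <<'E'
from h import *
im={}
for n in('side','top'):
    p,d=eyes.grab_frame(n); W=world(n,d); h=cv2.cvtColor(p,cv2.COLOR_RGB2HSV)
    c=np.hypot(W[...,0]-.5335,W[...,1]+.1845)<.1
    w=W[c&(h[...,1]<60)&(h[...,2]>110)&(W[...,2]>.09)&(W[...,2]<.115)]; print(n,'ball',len(w),np.median(w,0) if len(w) else '')
E
```

```text
t: 8.68
eef_pos: [0.5379, -0.1838, 0.0932]
tool_rot: [-0.001, -0.014, 1.0, 0.0]
wrist_force: [-1.5, -0.3, 0.6]
opening: 0.0004
t: 8.93
eef_pos: [0.5383, -0.1836, 0.0931]
tool_rot: [-0.002, -0.014, 1.0, 0.0]
wrist_force: [-6.8, -1.9, 3.4]
opening: -0.0003
t: 9.6
eef_pos: [0.4836, -0.187, 0.2355]
tool_rot: [0.005, -0.013, 1.0, -0.002]
wrist_force: [0.2, -0.1, -0.1]
opening: 0.0001
side ball 25 [ 0.55181673 -0.18493572  0.10522983]
top ball 0
```

Contact came at the same place, with Fz/Fx ≈ 0.5, which matches the stem at 26° against its stop. The toggle is fully on. Now I go over the guard and down behind it.

```bash
python3 -m handwheel '[[-40,0,-10,0,0,0],[-80,0,-10,0,0,0],[-120,0,-10,0,0,0],[-160,0,-10,0,0,0],[-196,0,-10,0,0,0],[-196,0,0,0,0,0],[-196,0,35,0,0,0],[-196,0,70,0,0,0],[-196,0,95,0,0,0],[-196,0,101,0,0,0],[-196,0,101,0,0,0],[-196,0,101,0,0,0]]'; python3 - <<'E'
from h import *
p,d=eyes.grab_frame('side'); cv2.imwrite('pics/side6.png',cv2.resize(p[220:380,240:440],None,fx=4,fy=4,interpolation=cv2.INTER_CUBIC)[:600,:800,::-1])
E
```

```text
t: 10.7
eef_pos: [0.6761, -0.1801, 0.1289]
tool_rot: [-0.0, -0.013, 1.0, 0.0]
wrist_force: [0.3, -0.1, -0.8]
opening: 0.0001
```

View pics/side6.png

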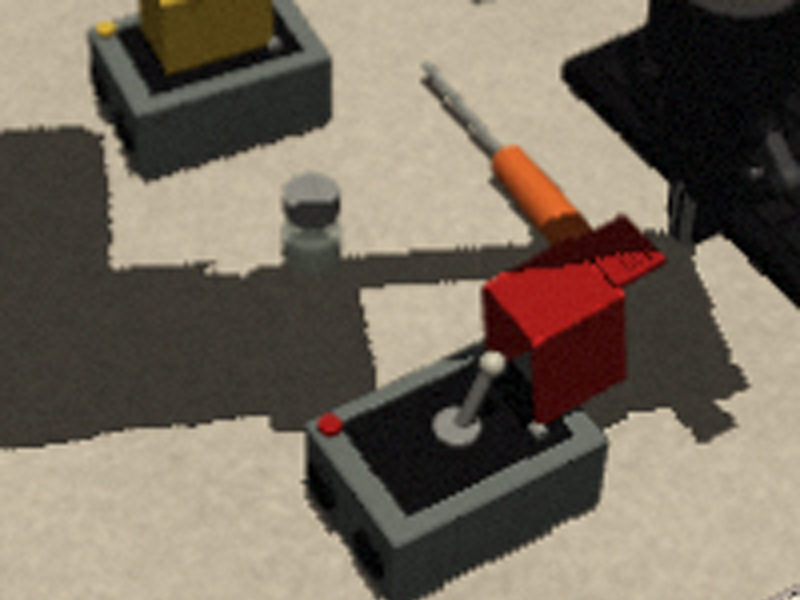

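The finger is behind the tab (fingertip near (685,215), tab end near (640,240)) and clear of everything. Now I nudge along the reverse arc to just past balance, then back away.

```bash
python3 -m handwheel '[[10,0,-2,0,0,0],[18,0,-4,0,0,0],[22,0,-5,0,0,0],[28,0,-10,0,0,0],[34,0,-15,0,0,0],[42,0,-20,0,0,0],[50,0,-24,0,0,0],[56,0,-27,0,0,0],[62,0,-29,0,0,0],[68,0,-31,0,0,0],[74,0,-33,0,0,0],[80,0,-34,0,0,0],[85,0,-34,0,0,0],[85,0,-34,0,0,0]]'; python3 - <<'E'
from h import *
p,d=eyes.grab_frame('side'); cv2.imwrite('pics/side7.png',cv2.resize(p[220:380,240:440],None,fx=4,fy=4,interpolation=cv2.INTER_CUBIC)[:600,:800,::-1])
E
```

```text
t: 11.92
eef_pos: [0.5901, -0.1823, 0.1631]
tool_rot: [-0.001, -0.013, 1.0, 0.0]
wrist_force: [-0.8, -0.5, -0.4]
opening: 0.0
```

View pics/side7.png

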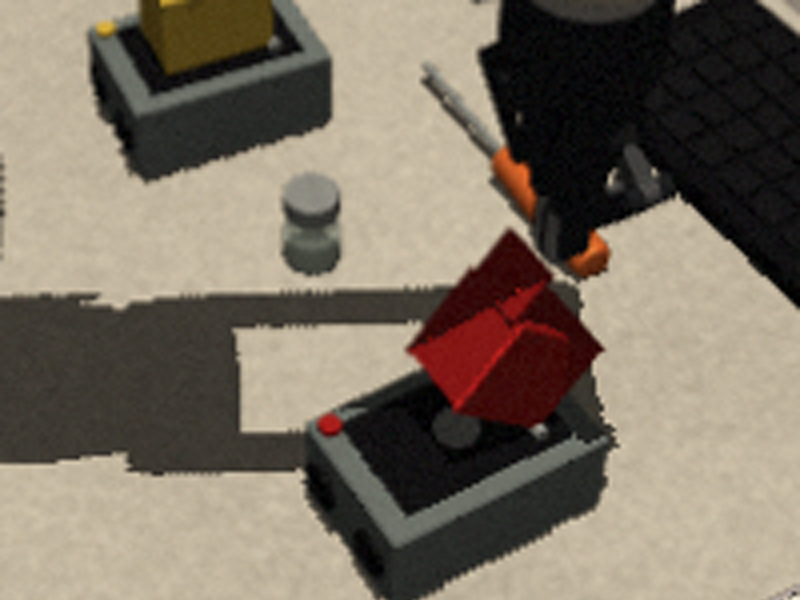

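The guard stands at roughly 45°, at or past balance, and seems to be falling away from the finger. I add a few more mm, then retreat.

```bash
python3 -m handwheel '[[6,0,0,0,0,0],[10,0,0,0,0,0],[-10,0,0,0,0,0],[-40,0,-15,0,0,0],[-60,0,-50,0,0,0],[-60,0,-90,0,0,0],[-60,0,-90,0,0,0],[-60,0,-90,0,0,0],[-60,0,-90,0,0,0],[-60,0,-90,0,0,0],[-60,0,-90,0,0,0],[-60,0,-90,0,0,0],[-60,0,-90,0,0,0]]'; python3 - <<'E'
from h import *
for n in('side','top'):
    p,d=eyes.grab_frame(n); W=world(n,d); m=red(p)
    if n=='side': cv2.imwrite('pics/side8.png',cv2.resize(p[220:380,240:440],None,fx=4,fy=4,interpolation=cv2.INTER_CUBIC)[:600,:800,::-1])
    k=m&(np.hypot(W[...,0]-.5335,W[...,1]+.1845)<.1); P=W[k]
    t=P[(P[:,2]>.105)&(P[:,2]<.126)]
    if len(t)>20:
        A=np.c_[t[:,:2],np.ones(len(t))]; s=t[:,2]>.116; print(n,'top',len(t),t[s].mean(0),'slope',np.linalg.lstsq(A[s],t[s,2],rcond=None)[0][:2],'zmax',np.nanmax(P[:,2]))
    # change of other items vs. start
    z=np.load('pics/%s0.npz'%n); print(n,'red px before/after',(red(z['p'])&k).sum(),k.sum())
E
```

```text
t: 13.05
eef_pos: [0.6507, -0.1806, 0.2523]
tool_rot: [-0.001, -0.013, 1.0, 0.0]
wrist_force: [0.3, -0.4, -0.3]
opening: 0.0002
side top 684 [ 0.53771969 -0.18647984  0.11915009] slope [-0.00651581  0.00601167] zmax 0.1503199485249604
side red px before/after 772 1169
top red px before/after 0 0
```

View pics/side8.png

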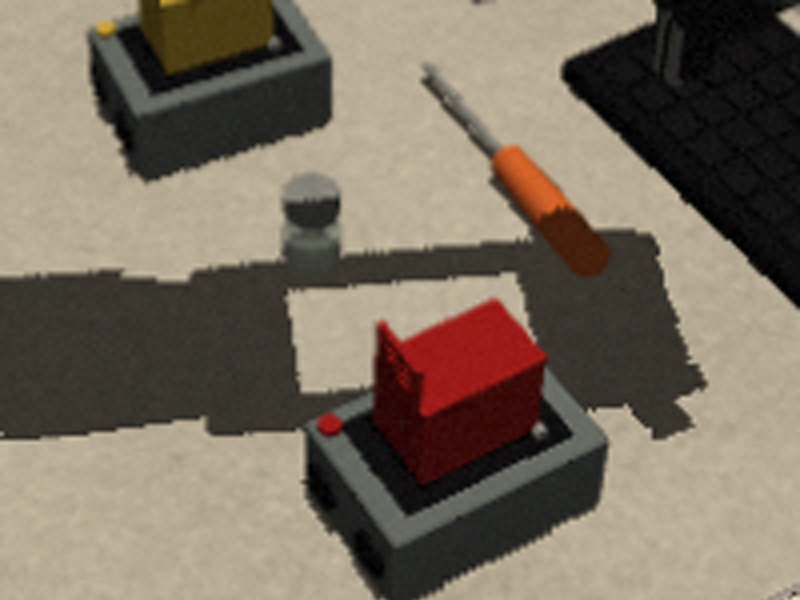

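The guard is shut and flat (top at z = 0.119, slope about 0). The box, jar and screwdriver are in their places, and the robot is clear. I'm handing in.

```bash
python3 -c "
from station import ticket; print(ticket.job_done())"
```

```text
the job is handed in; nothing more can be done
None
```

The job is done and handed in at about 13 s. I tipped the red guard open to its stop, pushed the toggle fully on, then nudged the guard from behind. It dropped shut by itself and was not pressed down.

**Guard:** its top is level at 119 mm (slope about 0.007), and the tab top is back at about 150 mm.

**Toggle:** it was on before the guard closed.
- **Position:** the camera put the ball at x = 0.552, against a nominal 0.553.
- **Disagreement:** the ball travel I measured was 36 mm instead of 39 mm, so I pushed again. Contact came at the same place, with a force direction matching the stem against its stop.
- **Force:** the first push ended at about 20 N sideways. The box didn't move visibly: its lamp was within 1 mm.
- **Limit:** with the guard shut, I could not see the toggle again.

**Surroundings:** in the last picture the red box, yellow box, jar and screwdriver are in place and the robot touches nothing. I did not measure the mug, wrench, drive or tape again, but the arm did not go near them at bench height. The top-view check at the end found no red pixels near the box, probably because the arm was in the way, so these checks rest on the side view only.

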